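# Bond a heat sink to the processor in the clamp jig

## Task

Take the long finned heat sink out of its compartment in the sloped bin and set it down gently, base down, on the processor in the jig, squarely covering it (long side along the processor's long side). Let go of it, then bring the jig's clamp arm down under control, without letting it drop, until its pad rests on the heat sink, and let go. Leave the other two heat sinks in their compartments and the rest of the bench as it is.

Things in the scene. Friction and masses are not known exactly. Their poses are not given: they have to be found in the camera images.
- sink_long_center (a point): centre (half-way up) of the heat sink to fit: black, straight fins, 42 mm long (x, along the fins) x 28 mm wide (y) x 28 mm tall (z, base to fin tips), about 45 g. It starts in one of the bin's three compartments, base on the sloping floor, long side pointing up the slope, lower end at or close to the front lip; it may slide a few mm
- sink_square_center (a point): centre of another black finned heat sink, 28 x 28 x 28 mm, in another compartment; to be left there
- sink_round_center (a point): centre of a round black heat sink of stacked discs, 30 mm diameter x 28 mm tall, in another compartment; to be left there
- bin_floor (a point): middle of the grey bin's sloping floor, 62 mm above the bench. Axes: y along the row of compartments, z up, x level. The floor rises 25 degrees towards +x: it faces the robot. Three compartments in a row, each 100 mm wide (y) and 124 mm long up the slope inside; walls 4 mm thick, square to the floor, 14 mm (front lip) to 17 mm high
- bin_rail (a point): middle of the underside of the aluminium lamp rail along y above the bin, 316 mm long, 35 mm wide (x), 16 mm thick, 162 mm above the bench, on posts at the bin's two back corners (x +55 to +67 mm). A hand coming straight down to the heat sinks meets the rail; one coming square to the sloping floor passes in front of it
- chip_top (a point): centre of the top of the processor, a grey metal rectangle 42 mm (x) x 28 mm (y), 3 mm high, on the green board fixed in the jig; z up; top 25 mm above the bench. On the board nothing stands above it within 53 mm in y; beyond that, parts up to 9 mm above it. The clamp pivot lies 90 mm from here towards +x. The jig plate measures 190 x 150 mm
- clamp_pivot (a point): point on the clamp arm's hinge axis, which is level, along the y axis of chip_top; 70 mm above the bench, between two steel cheeks (30 mm over both in y, top 80 mm above the bench)
- clamp_grip (a point): middle of the black handle at the free end of the clamp arm, 150 mm from the pivot. Handle 44 mm long (along the arm), 14 mm wide (y), 16 mm thick; the free end is 172 mm from the pivot. The steel arm is 12 mm wide, 10 mm thick; under it, 90 mm from the pivot, a rubber pad of 18 mm diameter
- clamp (a joint): angle of the clamp arm, rad: 0 = level, pointing to -x of chip_top, pad just touching a heat sink on the processor; grows as the free end rises, 1.57 upright. Starts open, leaning a little back past upright (1.62 to 1.78; stop at 1.8). Light hinge friction (0.04 N m): once well past upright the arm (120 g) falls if let go. Nothing beneath: goes on to -0.15
Things that resemble listed ones, but are neither listed nor needed, are in the scene too. Leave any red look-alike of the part that bears sink_long_center alone. What is shaped like the part that bears chip_top but purple is not meant.

How it is judged:
By the outcome, as a careful person would: the job done as asked, in the order asked, and still so for the second after the job is handed in, with the robot touching nothing.
It also fails if it takes over 72 s, if anything falls off the work surface, if the arm or the gripper's body presses on something with over 40 N, if the wrist force passes 120 N, or if a joint passes its speed limit or range.

## Robot

A 6-joint arm with a two-finger parallel gripper is mounted at the origin on the work surface. World frame = base frame: x ahead of the robot, y to its left, z up, the work surface at z = 0. Lengths are in m, angles in rad, forces in N, time in s.
With the tool pointing down it reaches from about 0.425 to 0.95 m from the base axis. Payload 3.5 kg.
Tool frame: the origin (TCP) lies on the centre line of the jaws, within the pads' length; the fingertips stand 17 mm ahead of it and the grasp point (between the pads) lies 2 mm behind it; z points along the fingers, y is the line along which they close (so a half turn about z gives the same grasp; the last joint's range is limited). The gripper opens to 85 mm and grips with 20 to 120 N. Pads are 22 mm wide; open, the fingers measure 114 mm over their backs; the gripper's body (76 mm by 85 mm) begins 54 mm behind the grasp point. The pads swing forward as they close: fully open they stand 13 mm farther back than shut.
Start: joints at [-1.458, 0.286, 1.577, -0, 1.279, -0.15], TCP at [0.175, -0.652, 0.248] pointing down, gripper open.
Joint ranges: [-2.77, 2.77], [-0.9, 2.22], [0.21, 2.48], [-1.53, 4.67], [0.24, 2.81], [-2.84, 2.84]. Speed limits (rad/s): [2.79, 2.79, 3.14, 3.14, 3.14, 3.14].

## Interface

Orientations are given as a unit quaternion [x, y, z, w].
In Python, from plant import ctrl gives the robot as it stands. The module is installed in compiled form; this text tells all that it offers.
- The arm moves only by the tool drive_tool, never from a script. Its argument "moves" is a list of rows, each a list of 3 entries, a list of its own where there are three numbers: the turn, a rotation vector about the tool's x, y, z in rad, then the shift along the tool's x, y, z in m, then the finger opening in m, from 0 to 0.0854. A call has 1 to 5 rows; each row shifts and turns the commanded pose from where the row before left it, along the tool's axes as they then stand; what a row does not reach is not made up. A row lasts 1/8 s, in which the tool goes at most 62.5 mm and 10.7 degrees, less where a joint would pass 70% of its speed; a pose out of reach is approached as far as the arm can. A call with a gripper value outside its range is refused whole. The fingers move at their own pace and stop on an object; "grip_force" is the grip in N (left out, the last holds). Time passes only in rows, so rows that do not move let the fingers close. It gives the time, the measured TCP pose, the force, the opening and the grip force at its end, in the units of the state.
- ctrl.get_state(): the state, without advancing time (a new reading comes with each control period).
- ctrl.read_camera(name): name is "side" or "top"; returns a dict with "image" (420x560x3 uint8, red, green, blue), "fx", "fy", "cx", "cy" (pixels), "dist" ([k1, k2, p1, p2, k3] as OpenCV has them; the pictures are not rectified), "R" (3x3) and "t" (3): a world point X has camera coordinates R X + t. Camera axes: x right, y down, z forward; pixel columns grow to the right and rows downward; lengths in m; the calibration is good to about 2 mm. A picture is of the moment at which its call begins. There is no depth.
- ctrl.sign_off(): hands the job in; it is judged then, once.
The state is a dict: "time": time; "qpos": joint angles; "dq": joint speeds; "joint_efforts": joint torques, N m; "eef_pos": TCP position; "tcp_rot": TCP orientation; "contact_force": force on the tool from outside, world axes, zero at the start; "wrist_torque": the same for the moment, N m; "opening": opening from 0.0 (shut) to 1.0 (fully open); "finger_force": force on a finger pad.
Only numpy, scipy, OpenCV 4.12 (cv2) and the standard library are available. Lean on these libraries where they do the work, as an engineer would, in place of code of your own. Each camera call takes 0.05 s, during which the arm holds its last target. There are 200 camera calls.

## Working session

There is one attempt and no reset: what is moved stays moved. The work goes in short steps, Python scripts to look and compute and a tool call to move; the robot and the scene stay as the last step left them, time stands still between calls to the robot, and variables do not carry over. Pictures are saved under pics/ and viewed, at most 11 in all, crops included, and the job is handed in when it is done.

Besides the shell and the picture viewer there is one more tool, called in YAML: its name, and indented under it one key for each argument. drive_tool: Moves the arm, as the interface text tells. Its arguments: {"type":"object","properties":{"moves":{"type":"array","items":{"type":"array"}},"grip_force":{"type":"number"}},"required":["moves"]}

```bash
mkdir -p pics
python3 - <<'E'
from plant import ctrl
import cv2,pickle
d={}
for n in("top","side"):
    c=ctrl.read_camera(n);d[n]=c
    cv2.imwrite(f"pics/{n}0.png",cv2.resize(c["image"][:,:,::-1],(800,600),interpolation=cv2.INTER_CUBIC))
    print(n,c["fx"],c["fy"],c["cx"],c["cy"],c["dist"],c["R"],c["t"])
pickle.dump(d,open("cam0.pkl","wb"))
print(ctrl.get_state())
E
```

```text
top 518.9176699801822 518.9176699801822 290.26263155417627 209.22615149587364 [-0.04502786  0.          0.          0.          0.        ] [[ 0.01296907 -0.99987619  0.00891087]
 [-0.99011296 -0.01408622 -0.13956326]
 [ 0.1396715  -0.00701276 -0.99017306]] [0.04421282 0.50059389 1.53883544]
side 542.845018969641 542.845018969641 280.2415102723251 205.54555114129676 [-0.06080537  0.          0.          0.          0.        ] [[ 0.99726474 -0.07119125  0.01987049]
 [-0.03444034 -0.68544998 -0.72730474]
 [ 0.06539796  0.72463103 -0.68602695]] [-0.49663725  0.12530098  1.50176876]
{'time': 0.1, 'qpos': array([-1.45799414e+00,  2.87124889e-01,  1.57808053e+00,  4.17845508e-06,
        1.27859835e+00, -1.50028900e-01]), 'dq': array([-0.00106682, -0.00087605, -0.0030989 , -0.00033018,  0.00135021,
       -0.00025013]), 'joint_efforts': array([ 1.64702335e-03, -4.07293904e+01, -2.93697739e+01, -5.17254148e-05,
        3.43678003e-03,  4.82065332e-06]), 'eef_pos': array([ 0.17532036, -0.65123635,  0.24702655]), 'tcp_rot': array([ 9.91376871e-01,  1.31036934e-01,  2.25765852e-05, -1.10532771e-03]), 'contact_force': array([-0.35578672,  0.22753988, -0.84047203]), 'wrist_torque': array([ 0.00259018, -0.00349071, -0.01824359]), 'finger_force': 0.0, 'opening': 0.996476062325122}
```

View pics/top0.png

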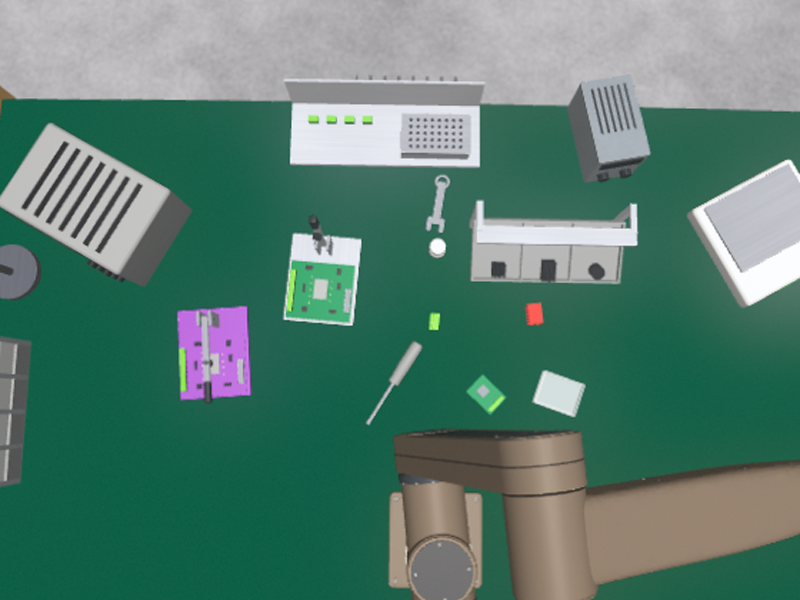

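View pics/side0.png

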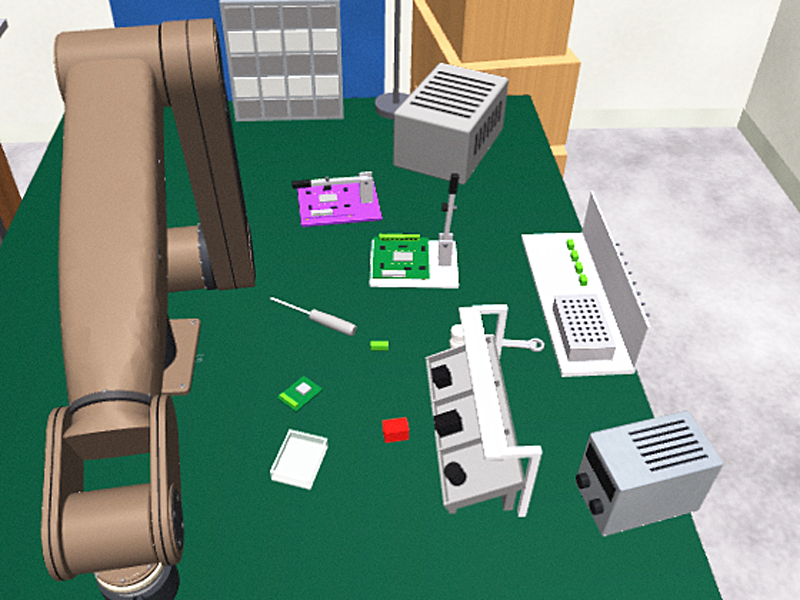

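Run:
```python
import pickle,cv2,numpy as np
d=pickle.load(open("cam0.pkl","rb"))
def crop(n,c0,r0,c1,r1,s): return cv2.resize(d[n]["image"][r0:r1,c0:c1,::-1],None,fx=s,fy=s,interpolation=cv2.INTER_CUBIC)
def comp(f,a,b):
    o=np.zeros((max(a.shape[0],b.shape[0]),a.shape[1]+b.shape[1],3),np.uint8)
    o[:a.shape[0],:a.shape[1]]=a;o[:b.shape[0],a.shape[1]:]=b;cv2.imwrite(f,o);print(o.shape)
comp("pics/topc.png",crop("top",196,146,256,230,5),crop("top",325,138,450,202,4))
comp("pics/sidec.png",crop("side",255,118,325,205,6),crop("side",295,210,389,360,4))
```

```text
(420, 800, 3)
(600, 796, 3)
```

View pics/topc.png

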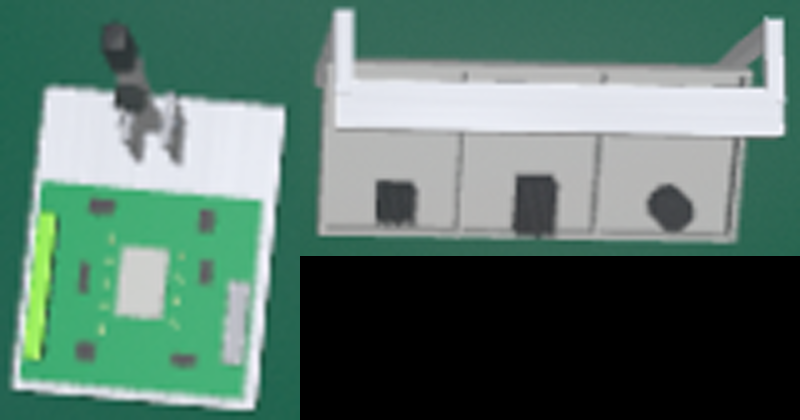

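View pics/sidec.png

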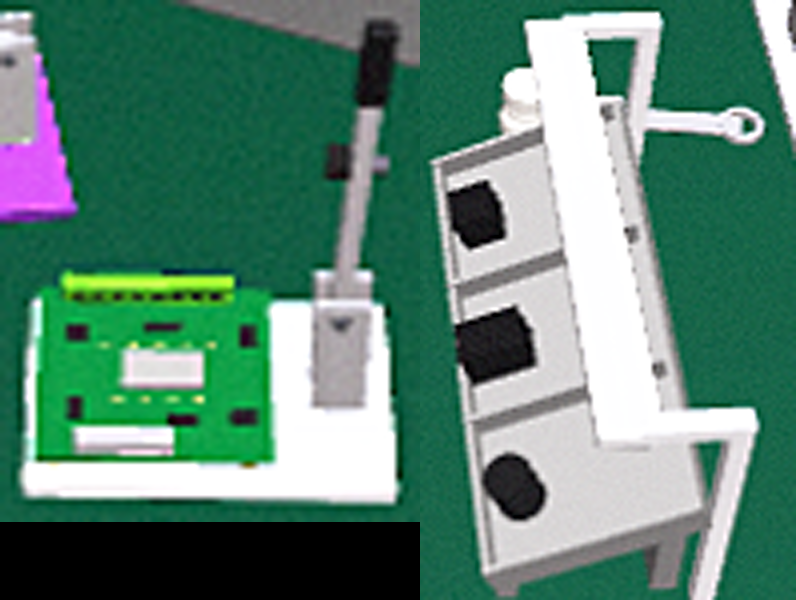

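```bash
cat > h.py <<'E'
import pickle,cv2,numpy as np
from scipy.optimize import least_squares,minimize
from scipy.spatial.transform import Rotation as Ro
def proj(c,X):
    return cv2.projectPoints(np.atleast_2d(np.array(X,float)),cv2.Rodrigues(c["R"])[0],c["t"],np.array([[c["fx"],0,c["cx"]],[0,c["fy"],c["cy"]],[0,0,1]]),c["dist"])[0][:,0]
def un(p,o,c0,s): return (np.array(p,float)-o+.5)/s-.5+c0
a=np.radians(25);S=np.array([np.cos(a),0,np.sin(a)]);N=np.array([-np.sin(a),0,np.cos(a)]);Y=np.array([0,1.,0])
def tf(p,P,z): # x,y,yaw
    return Ro.from_euler('z',p[2]).apply(P)+[p[0],p[1],z]
def hullmask(c,P,r0,r1,c0,c1,k=8):
    q=proj(c,P);q=((q-[c0,r0]+.5)*k-.5)
    m=np.zeros(((r1-r0)*k,(c1-c0)*k),np.uint8)
    cv2.fillConvexPoly(m,cv2.convexHull(np.round(q*16).astype(np.int32)),255,shift=4)
    return cv2.resize(m,(c1-c0,r1-r0),interpolation=cv2.INTER_AREA)/255.
E
python3 - <<'E'
from h import *
d=pickle.load(open("cam0.pkl","rb"));T,D=d["top"],d["side"]
for c in(T,D): print("cam",-c["R"].T@c["t"])
# chip
ct=un([(122,247),(168,250),(162,318),(116,314)],[0,0],[196,146],5)  # order: +x+y, +x-y, -x-y, -x+y
cs=un([(205,351),(201,387),(121,387),(124,348)],[0,0],[255,118],6)
C=np.array([[21,14,0],[21,-14,0],[-21,-14,0],[-21,14,0]])/1e3
for w in("both","T","S"):
    f=lambda p:np.r_[(proj(T,tf(p,C,.025))-ct).ravel()*(w!="S"),(proj(D,tf(p,C,.025))-cs).ravel()*(w!="T")]
    r=least_squares(f,[.55,.22,0]);print("chip",w,r.x,np.abs(r.fun).max())
    if w=="both": chip=r.x
# clamp angle
for th in np.arange(1.6,1.82,.04):
    g=lambda R:np.array([.09-R*np.cos(th),0,.045+R*np.sin(th)])
    print(round(th,2),[(proj(c,tf(chip,[g(.172),g(.128)],.025))) .round(1).tolist() for c in(T,D)])
print("clicked end top",un((117,30),[0,0],[196,146],5),"side end/handle base",un([(378,25),(372,104)],[0,0],[255,118],6))
# bin
lip=[S*-.066+Y*y+N*.014 for y in(.158,-.158)]
bt=un([(318,235),(737,241)],[300,0],[325,138],4);bs=un([(432,160),(485,572)],[420,0],[295,210],4)
for w in("both","T","S"):
    f=lambda p:np.r_[(proj(T,tf(p,lip,.062))-bt).ravel()*(w!="S"),(proj(D,tf(p,lip,.062))-bs).ravel()*(w!="T")]
    r=least_squares(f,[.66,-.2,0]);print("bin",w,r.x,np.abs(r.fun).max())
    if w=="both":b=r.x
B=np.array([[i,j,k] for i in(-.021,.021) for j in(-.014,.014) for k in(0,.028)])
def sink(q): # s,y,yaw
    L=Ro.from_euler('z',q[2]).apply(B); return tf(b,np.array([S*(q[0]+x)+Y*(q[1]+y)+N*z for x,y,z in L]),.062)
def tgt(c,r0,r1,c0,c1):
    g=c["image"][r0:r1,c0:c1].max(2).astype(float); return np.clip((150-g)/110,0,1)
bt_=(178,198,448-3,470) 
wt=(178,199,374,396); ws=(284,308,409-0,432)
wt=(181,199,376,392); 
ws=(285,308,303,331)
mt,ms=tgt(T,*wt),tgt(D,*ws)
for w in("both","T","S"):
    f=lambda q:((hullmask(T,sink(q),*wt)-mt)**2).sum()*(w!="S")+((hullmask(D,sink(q),*ws)-ms)**2).sum()*(w!="T")
    best=min((minimize(f,[s,y,0],method="Nelder-Mead",options=dict(initial_simplex=[[s,y,0],[s+.01,y,0],[s,y+.01,0],[s,y,.15]])) for s in(-.04,-.03) for y in(-.01,0,.01)),key=lambda r:r.fun)
    q=best.x;print("sink",w,q,best.fun,tf(b,[S*q[0]+Y*q[1]+N*.014],.062))
print(mt.sum(),ms.sum()); np.set_printoptions(linewidth=200,precision=1); print(mt.round(1)); print(proj(T,sink([-.04,0,0])).mean(0))
E
```

```text
cam [0.28013964 0.06205031 1.59318394]
cam [ 0.40138161 -1.03769691  1.13125427]
chip both [ 0.52040397  0.25320001 -0.07650267] 0.6439050326436302
chip T [ 0.52065244  0.253768   -0.05848474] 0.09138205352880391
chip S [ 0.52008139  0.25177651 -0.10717151] 0.4811947188025272
1.6 [[[218.5, 154.7], [220.5, 159.0]], [[316.5, 121.7], [315.1, 134.2]]]
1.64 [[[218.8, 152.2], [220.7, 157.2]], [[318.9, 121.9], [316.9, 134.3]]]
1.68 [[[219.1, 149.8], [220.9, 155.5]], [[321.3, 122.1], [318.6, 134.5]]]
1.72 [[[219.4, 147.4], [221.2, 153.7]], [[323.7, 122.4], [320.3, 134.7]]]
1.76 [[[219.8, 145.0], [221.4, 152.0]], [[326.0, 122.8], [322.0, 135.0]]]
1.8 [[[220.1, 142.8], [221.6, 150.4]], [[328.3, 123.2], [323.7, 135.3]]]
clicked end top [219.  151.6] side end/handle base [[317.58333333 121.75      ]
 [316.58333333 134.91666667]]
bin both [ 0.60503042 -0.22455823  0.0009974 ] 0.644746177052582
bin T [ 6.04941940e-01 -2.25204905e-01  1.33214061e-04] 0.45030679786282235
bin S [ 0.60511976 -0.22395262  0.0015359 ] 0.14686255464832243
sink both [-0.04183057 -0.00482736  0.01810936] 36.058012620702144
[... 803 characters left out ...]
.7 0.1 0.  0. ]
 [0.  0.  0.2 0.8 0.7 0.7 0.7 0.7 0.8 0.7 0.7 0.8 0.6 0.  0.  0. ]
 [0.  0.  0.2 0.8 0.7 0.8 0.7 0.7 0.7 0.7 0.7 0.8 0.6 0.  0.  0. ]
 [0.  0.  0.4 0.8 0.7 0.8 0.7 0.7 0.8 0.7 0.7 0.7 0.6 0.  0.  0. ]
 [0.  0.  0.4 0.8 0.7 0.8 0.7 0.7 0.7 0.7 0.7 0.7 0.5 0.  0.  0. ]
 [0.  0.  0.5 0.8 0.8 0.8 0.8 0.7 0.8 0.8 0.7 0.7 0.5 0.  0.  0. ]
 [0.  0.  0.6 0.8 0.7 0.8 0.8 0.7 0.7 0.8 0.7 0.7 0.5 0.  0.  0. ]
 [0.  0.1 0.4 0.7 0.7 0.8 0.8 0.7 0.7 0.7 0.7 0.7 0.5 0.1 0.  0. ]
 [0.  0.  0.  0.5 0.5 0.5 0.5 0.6 0.7 0.6 0.5 0.5 0.3 0.  0.  0. ]
 [0.  0.  0.  0.2 0.2 0.2 0.2 0.3 0.5 0.3 0.2 0.2 0.1 0.  0.  0. ]
 [0.4 0.4 0.4 0.4 0.4 0.4 0.4 0.4 0.4 0.4 0.4 0.4 0.4 0.4 0.4 0.4]]
[382.  188.8]
```

```bash
cat >> h.py <<'E'
def go(Rt,pt):
    "rotvec in tool axes, then shift in the new tool axes, from measured pose"
    from plant import ctrl
    s=ctrl.get_state();R0=Ro.from_quat(s["tcp_rot"])
    print("t",round(s["time"],2),"pos",s["eef_pos"].round(4),"rot",(R0.inv()*Rt).as_rotvec().round(4),"shift(new axes)",Rt.inv().apply(np.array(pt)-s["eef_pos"]).round(4),
     "F",s["contact_force"].round(1),"q",s["qpos"].round(2),"open",round(s["opening"]*.0854,4))
RB=Ro.from_matrix(np.c_[S,-Y,-N])
def down(yaw): return Ro.from_euler('z',yaw)*Ro.from_matrix(np.diag([1.,-1,-1]))
def bp(s,y,n): return np.array([.605,-.2245,.062])+S*s+Y*y+N*n
E
python3 - <<'E'
from h import *
d=pickle.load(open("cam0.pkl","rb"));T,D=d["top"],d["side"]
ct=un([(122,247),(168,250),(162,318),(116,314)],[0,0],[196,146],5)
cs=un([(205,351),(201,387),(121,387),(124,348)],[0,0],[255,118],6)
pt=un([(45,88),(285,107),(255,408),(13,388)],[0,0],[196,146],5)
C=np.array([[21,14,0],[21,-14,0],[-21,-14,0],[-21,14,0]])/1e3
Q=np.array([[95,75,0],[95,-75,0],[-95,-75,0],[-95,75,0]])/1e3
def f(p): return np.r_[(proj(T,tf(p,C,.025))-ct).ravel(),(proj(D,tf(p,C,.025))-cs).ravel(),(proj(T,tf(p,Q+[p[3],p[4],0],.012))-pt).ravel()]
r=least_squares(f,[.52,.25,0,0,0]);print(r.x,r.fun.reshape(-1,2).round(2).tolist())
rt=un([(335,127),(783,134)],[300,0],[325,138],4)
g=lambda p:(proj(T,[[p[0],p[1],.178],[p[2],p[3],.178]])-rt).ravel()
print("rail front top",least_squares(g,[.6,-.07,.6,-.38]).x)
go(RB,bp(-.041,-.005,.12))
E
```

```text
[ 5.20404067e-01  2.53200309e-01 -7.00422152e-02  2.47016355e-02
 -3.40037100e-05] [[0.33, -0.01], [0.22, 0.15], [0.06, 0.08], [0.13, 0.12], [-0.33, -0.23], [0.44, -0.42], [0.31, -0.62], [-0.14, 0.08], [0.04, -0.26], [-0.05, -0.1], [0.16, 0.23], [-0.15, 0.12]]
rail front top [ 0.59367091 -0.06671253  0.59378564 -0.38130519]
t 0.1 pos [ 0.1753 -0.6512  0.247 ] rot [-0.0595  0.4338  0.2582] shift(new axes) [ 0.2702 -0.4217  0.2293] F [-0.4  0.2 -0.8] q [-1.46  0.29  1.58  0.    1.28 -0.15] open 0.0851
```

drive_tool:
  moves:
    - [[-0.0198,0.1446,0.0861],[0,0,0],0.048]
    - [[-0.0198,0.1446,0.0861],[0,0,0],0.048]
    - [[-0.0198,0.1446,0.0861],[0,0,0],0.048]
    - [[0,0,0],[0.027,-0.042,0.0],0.048]
    - [[0,0,0],[0.027,-0.042,0.0],0.048]

```text
time: 0.72
eef_pos: [0.2239, -0.5668, 0.2698]
tcp_rot: [0.976, -0.001, 0.217, -0.0]
contact_force: [-0.3, 0.5, 0.2]
opening: 0.564
finger_force: 0.0
```

drive_tool:
  moves:
    - [[0,0,0],[0.027,-0.042,0.02],0.048]
    - [[0,0,0],[0.027,-0.042,0.02],0.048]
    - [[0,0,0],[0.027,-0.042,0.02],0.048]
    - [[0,0,0],[0.027,-0.042,0.02],0.048]
    - [[0,0,0],[0.027,-0.042,0.02],0.048]

```text
time: 1.35
eef_pos: [0.3896, -0.3561, 0.2364]
tcp_rot: [0.976, -0.0, 0.216, 0.001]
contact_force: [0.9, 0.7, -0.3]
opening: 0.566
finger_force: 0.0
```

```bash
python3 -c "
from h import *
go(RB,bp(-.041,-.005,.12))"
```

```text
t 1.35 pos [ 0.3896 -0.3561  0.2364] rot [ 0.0017 -0.0001  0.0001] shift(new axes) [ 0.0805 -0.1266  0.1291] F [ 0.9  0.7 -0.3] q [-1.11 -0.17  2.12  0.45  1.03  0.26] open 0.0483
```

drive_tool:
  moves:
    - [[0,0,0],[0.02,-0.0317,0.0322],0.048]
    - [[0,0,0],[0.02,-0.0317,0.0322],0.048]
    - [[0,0,0],[0.02,-0.0317,0.0322],0.048]
    - [[0,0,0],[0.02,-0.0317,0.0322],0.048]
    - [[0,0,0],[0,0,0],0.048]

```text
time: 1.98
eef_pos: [0.5158, -0.2277, 0.151]
tcp_rot: [0.977, 0.002, 0.215, -0.001]
contact_force: [-0.4, -0.3, 0.1]
opening: 0.563
finger_force: 0.0
```

Run:
```python
from h import *
from plant import ctrl
go(RB,bp(-.041,-.005,.022))
a=[]
for n,(c0,r0,c1,r1) in dict(side=(280,200,390,340),top=(330,120,440,210)).items():
    c=ctrl.read_camera(n);a.append(cv2.resize(c["image"][r0:r1,c0:c1,::-1],None,fx=3.6,fy=3.6,interpolation=cv2.INTER_CUBIC))
o=np.zeros((max(i.shape[0] for i in a),sum(i.shape[1] for i in a),3),np.uint8);x=0
for i in a:o[:i.shape[0],x:x+i.shape[1]]=i;x+=i.shape[1]
cv2.imwrite("pics/appr.png",o)
```

```text
t 1.98 pos [ 0.5158 -0.2277  0.151 ] rot [-0.0034  0.0038  0.0034] shift(new axes) [0.0022 0.0018 0.0963] F [-0.4 -0.3  0.1] q [-0.71 -0.02  2.15  0.43  0.72  0.57] open 0.0481
```

View pics/appr.png

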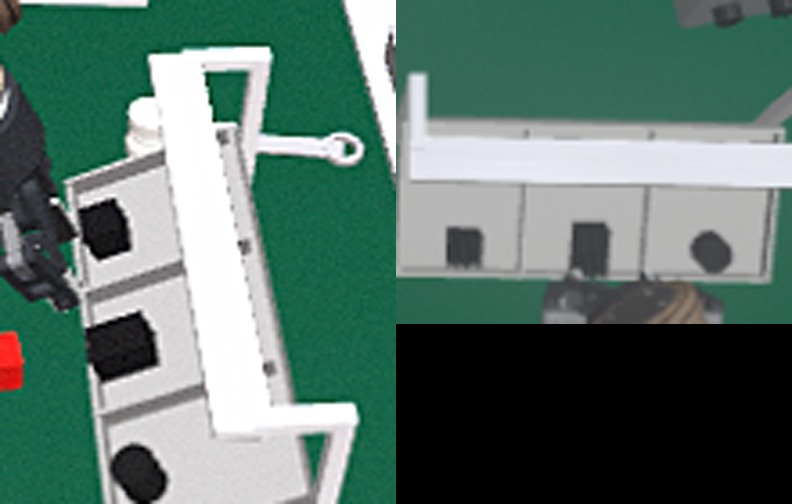

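drive_tool:
  moves:
    - [[0,0,0],[0.002,0.0018,0.02],0.048]
    - [[0,0,0],[0,0,0.02],0.048]
    - [[0,0,0],[0,0,0.02],0.048]
    - [[0,0,0],[0,0,0.018],0.048]
    - [[0,0,0],[0,0,0.012],0.048]

```text
time: 2.7
eef_pos: [0.5557, -0.2348, 0.0732]
tcp_rot: [0.976, -0.001, 0.217, 0.002]
contact_force: [0.7, -0.1, -0.6]
opening: 0.559
finger_force: 0.0
```

```bash
python3 -c "
from h import *
go(RB,bp(-.041,-.005,.022))"
```

```text
t 2.7 pos [ 0.5557 -0.2348  0.0732] rot [ 0.0033 -0.0009 -0.0008] shift(new axes) [-0.0011 -0.0053  0.009 ] F [ 0.7 -0.1 -0.6] q [-0.67  0.19  2.09  0.51  0.56  0.51] open 0.0477
```

drive_tool:
  moves:
    - [[0,0,0],[0,0,0],0.048]

```text
time: 2.82
eef_pos: [0.5554, -0.2339, 0.0728]
tcp_rot: [0.976, -0.0, 0.216, 0.001]
contact_force: [-0.1, 0.7, -0.2]
opening: 0.563
finger_force: 0.0
```

```bash
python3 -c "
from h import *
go(RB,bp(-.041,-.005,.022))"
```

```text
t 2.83 pos [ 0.5554 -0.2339  0.0728] rot [ 0.0019  0.0004 -0.0005] shift(new axes) [-0.0006 -0.0044  0.0088] F [-0.1  0.7 -0.2] q [-0.67  0.19  2.09  0.51  0.56  0.51] open 0.0481
```

drive_tool:
  moves:
    - [[0,0,0],[0,-0.004,0.004],0.048]
    - [[0,0,0],[0,0,0.0045],0.048]
    - [[0,0,0],[0,0,0],0.048]

```text
time: 3.2
eef_pos: [0.5594, -0.229, 0.0654]
tcp_rot: [0.976, 0.0, 0.217, 0.001]
contact_force: [0.5, -0.0, -0.2]
opening: 0.561
finger_force: 0.0
```

```bash
python3 -c "
from h import *
go(RB,bp(-.041,-.005,.022))"
```

```text
t 3.2 pos [ 0.5594 -0.229   0.0654] rot [ 0.0017 -0.0002  0.001 ] shift(new axes) [-0.0011  0.0005  0.0003] F [ 0.5 -0.  -0.2] q [-0.66  0.21  2.09  0.52  0.55  0.51] open 0.0479
```

drive_tool:
  moves:
    - [[0,0,0],[0,0,0],0.034]
    - [[0,0,0],[0,0,0],0.03]
    - [[0,0,0],[0,0,0],0.02]
    - [[0,0,0],[0,0,0],0.015]
    - [[0,0,0],[0,0,0],0.015]
  grip_force: 35

```text
time: 3.82
eef_pos: [0.5596, -0.2294, 0.0659]
tcp_rot: [0.976, 0.0, 0.217, 0.001]
contact_force: [-1.9, 0.4, 3.6]
opening: 0.318
finger_force: 35.3
```

drive_tool:
  moves:
    - [[0,0,0],[0,0,-0.004],0.015]
    - [[0,0,0],[0,0,-0.015],0.015]
    - [[0,0,0],[0,0,-0.03],0.015]
    - [[0,0,0],[0,0,-0.04],0.015]
    - [[0,0,0],[0,0,0],0.015]

```text
time: 4.45
eef_pos: [0.5223, -0.2301, 0.1496]
tcp_rot: [0.976, 0.0, 0.219, 0.003]
contact_force: [-0.6, 0.6, 0.2]
opening: 0.32
finger_force: 36.1
```

Run:
```python
from h import *
from plant import ctrl
go(down(-.07),[.5204,.2532,.16])
a=[]
for n,(c0,r0,c1,r1) in dict(side=(250,200,360,340),top=(330,120,440,210)).items():
    c=ctrl.read_camera(n);a.append(cv2.resize(c["image"][r0:r1,c0:c1,::-1],None,fx=3.6,fy=3.6,interpolation=cv2.INTER_CUBIC))
o=np.zeros((max(i.shape[0] for i in a),sum(i.shape[1] for i in a),3),np.uint8);x=0
for i in a:o[:i.shape[0],x:x+i.shape[1]]=i;x+=i.shape[1]
cv2.imwrite("pics/lift.png",o)
```

```text
t 4.45 pos [ 0.5223 -0.2301  0.1496] rot [-0.0092 -0.441   0.0696] shift(new axes) [-0.0357 -0.482  -0.0104] F [-0.6  0.6  0.2] q [-0.71 -0.01  2.14  0.43  0.71  0.57] open 0.0273
```

View pics/lift.png

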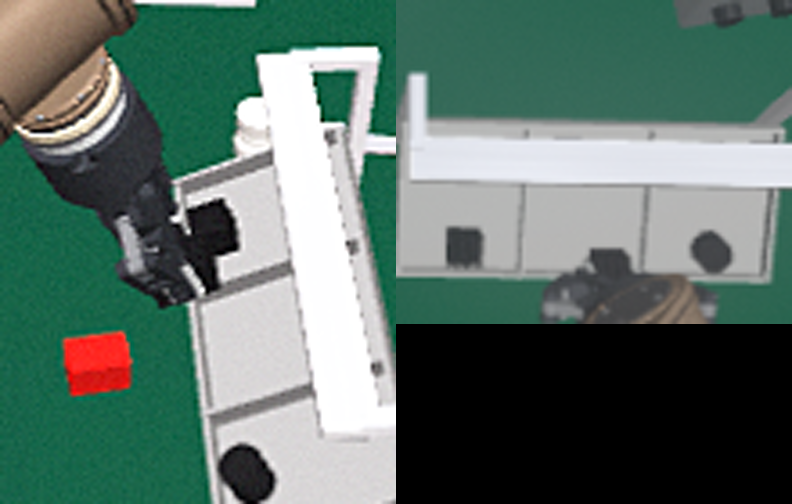

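drive_tool:
  moves:
    - [[0,0,0],[0,0,-0.03],0.015]
    - [[-0.003,-0.147,0.0232],[0,0,0],0.015]
    - [[-0.003,-0.147,0.0232],[0,0,0],0.015]
    - [[-0.003,-0.147,0.0232],[0,0,0],0.015]
    - [[0,0,0],[-0.003,-0.04,0],0.015]

```text
time: 5.18
eef_pos: [0.5099, -0.1897, 0.1714]
tcp_rot: [0.999, -0.036, -0.004, -0.003]
contact_force: [1.1, 0.6, -0.3]
opening: 0.323
finger_force: 36.1
```

drive_tool:
  moves:
    - [[0,0,0],[-0.003,-0.05,0],0.015]
    - [[0,0,0],[-0.003,-0.055,0],0.015]
    - [[0,0,0],[-0.003,-0.055,0],0.015]
    - [[0,0,0],[-0.003,-0.055,0],0.015]
    - [[0,0,0],[-0.003,-0.055,0],0.015]

```text
time: 5.8
eef_pos: [0.5116, 0.0835, 0.1727]
tcp_rot: [0.999, -0.035, -0.004, -0.002]
contact_force: [1.3, 0.0, -0.4]
opening: 0.32
finger_force: 36.1
```

drive_tool:
  moves:
    - [[0,0,0],[-0.003,-0.055,0],0.015]
    - [[0,0,0],[-0.002,-0.05,0],0.015]
    - [[0,0,0],[0,-0.035,0],0.015]
    - [[0,0,0],[0,0,0],0.015]

```text
time: 6.3
eef_pos: [0.5163, 0.2235, 0.1731]
tcp_rot: [0.999, -0.033, -0.004, -0.002]
contact_force: [0.5, -1.1, -0.0]
opening: 0.319
finger_force: 36.1
```

```bash
python3 -c "
from h import *
go(down(-.07),[.5204,.2532,.09])"
```

```text
t 6.3 pos [0.5163 0.2235 0.1731] rot [-0.0031  0.0082  0.0045] shift(new axes) [ 0.002  -0.0299  0.0831] F [ 0.5 -1.1 -0. ] q [0.23 0.12 1.92 0.01 1.11 1.86] open 0.0272
```

drive_tool:
  moves:
    - [[-0.003,0.008,0.004],[0.002,-0.0295,0.02],0.015]
    - [[0,0,0],[0,0,0.035],0.015]
    - [[0,0,0],[0,0,0.027],0.015]
    - [[0,0,0],[0,0,0],0.015]

```text
time: 6.8
eef_pos: [0.5189, 0.2493, 0.0893]
tcp_rot: [0.999, -0.037, -0.002, 0.001]
contact_force: [-0.1, -0.6, -0.5]
opening: 0.319
finger_force: 36.1
```

Run:
```python
from h import *
from plant import ctrl
go(down(-.07),[.5204,.2532,.0475])
a=[]
for n,(c0,r0,c1,r1) in dict(side=(255,100,325,200),top=(196,146,262,230)).items():
    c=ctrl.read_camera(n);a.append(cv2.resize(c["image"][r0:r1,c0:c1,::-1],None,fx=5.8,fy=5.8,interpolation=cv2.INTER_CUBIC))
o=np.zeros((max(i.shape[0] for i in a),sum(i.shape[1] for i in a),3),np.uint8);x=0
for i in a:o[:i.shape[0],x:x+i.shape[1]]=i;x+=i.shape[1]
cv2.imwrite("pics/over.png",o);print(o.shape)
```

```text
t 6.8 pos [0.5189 0.2493 0.0893] rot [ 0.0022  0.0047 -0.0042] shift(new axes) [ 0.0012 -0.004   0.0418] F [-0.1 -0.6 -0.5] q [ 0.27  0.26  1.93 -0.    0.96  1.92] open 0.0273
(580, 789, 3)
```

View pics/over.png

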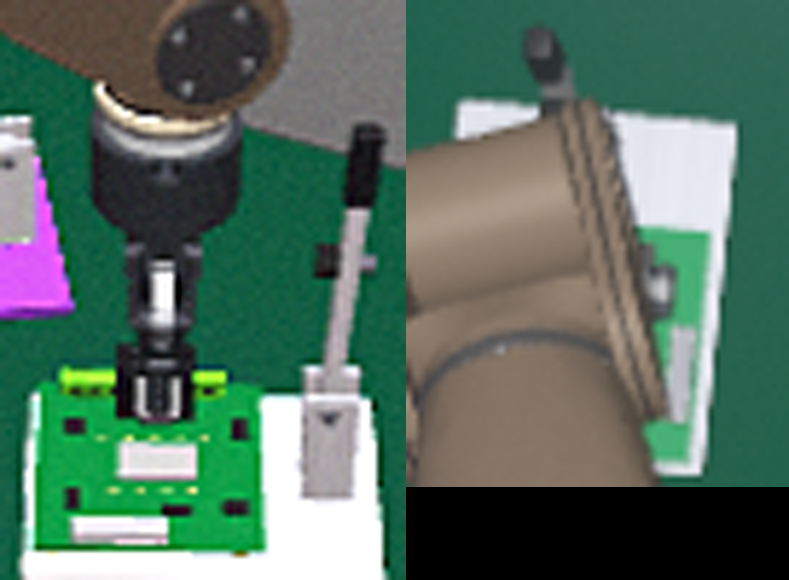

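Run:
```python
from h import *
d=pickle.load(open("cam0.pkl","rb"));D=d["side"]
from plant import ctrl
s=ctrl.get_state();R=Ro.from_quat(s["tcp_rot"]);p=s["eef_pos"]
P=p+R.apply([[-.022,.014,.022],[.020,.014,.022],[-.022,.014,-.006],[.020,.014,-.006]])
print(proj(D,P).round(2).tolist(), un([(117,413),(192,418),(118,347),(191,352)],[0,0],[255,100],5.8).round(2).tolist())
C=np.array([[21,14,0],[21,-14,0],[-21,-14,0],[-21,14,0]])/1e3
print(proj(D,tf([.5204,.2532,-.07],C,.025)).round(2).tolist(),un([(198,443),(195,480),(116,477),(121,441)],[0,0],[255,100],5.8).round(2).tolist())
```

```text
[[275.4, 170.64], [289.14, 170.85], [275.5, 163.5], [289.41, 163.71]] [[274.76, 170.79], [287.69, 171.66], [274.93, 159.41], [287.52, 160.28]]
[[288.41, 175.86], [288.52, 181.66], [275.05, 181.47], [275.1, 175.67]] [[288.72, 175.97], [288.21, 182.34], [274.59, 181.83], [275.45, 175.62]]
```

Run:
```python
from h import *
from plant import ctrl
c=ctrl.read_camera("side");g=c["image"].astype(int)
for r in (164,166,168,169,170,171,172,173): print(r,g[r,270:294].max(1))
for r in (177,179,181): print(r,g[r,270:294,0])
```

```text
164 [255 255 255 255 255 255  23  18  28 110 207  61  51  74  36 108 201  44
  16 186 255 255 255 255]
166 [179 146 161 183 155 146  27  22  23 117 194  62  43  54  42 127 198  38
  10  88 158 147 149 150]
168 [139 132 133 145 178 155  21  15  27 115 194  24  43  67  45 125 198   2
  22  96 184 176 169 168]
169 [164 164 163 168 172 156  26  19  21 128 194  10  38  52  47 121 203   6
  25  94 180 162 161 165]
170 [163 162 168 164 167 151  23  28  18  76 172 115 125 119 122 115 104  14
  26  85 174 162 162 160]
171 [166 164 160 161 164 170 178 167 126  91 101 101  96  95  90  99 129 123
 123 136 167 165 161 165]
172 [171 162 166 165 160 160 169 170 155  36  46  39  48  42  39 120 176 170
 170 169 166 160 165 166]
173 [176 164 161 164 161 163 162 170 161 128 119 124 124 122 142 173 162 164
 160 160 166 162 162 170]
177 [ 14  20   9  10  14 136 251 238 236 241 235 240 244 238 243 240 247 255
 239   0   7  10  19  24]
179 [ 11  22  12  10  16 133 246 228 225 228 225 223 226 223 222 224 230 235
 226   0  13   6  18  24]
181 [ 21  10  15   9  53 175 255 247 243 245 241 240 245 242 244 240 245 252
 239   0   7  20  24   3]
```

drive_tool:
  moves:
    - [[0,0.003,0],[0.0022,-0.0033,0.01],0.015]
    - [[0,0,0],[0,0,0.01],0.015]
    - [[0,0,0],[0,0,0.01],0.015]
    - [[0,0,0],[0,0,0.005],0.015]
    - [[0,0,0],[0,0,0],0.015]

```text
time: 7.58
eef_pos: [0.5237, 0.2539, 0.0575]
tcp_rot: [0.999, -0.037, 0.002, -0.0]
contact_force: [-0.2, 0.7, -0.0]
opening: 0.318
finger_force: 36.1
```

```bash
python3 -c "
from h import *
go(down(-.07),[.5214,.2526,.047])"
```

```text
t 7.58 pos [0.5237 0.2539 0.0575] rot [-0.0005 -0.005  -0.0035] shift(new axes) [-0.0022  0.0015  0.0105] F [-0.2  0.7 -0. ] q [ 0.28  0.31  1.93 -0.    0.9   1.92] open 0.0272
```

drive_tool:
  moves:
    - [[0,-0.003,-0.002],[-0.0015,0.001,0.004],0.015]
    - [[0,0,0],[0,0,0],0.015]
    - [[0,0,0],[0,0,0],0.015]

```text
time: 7.95
eef_pos: [0.5228, 0.2532, 0.0545]
tcp_rot: [0.999, -0.036, 0.002, -0.001]
contact_force: [0.4, -0.0, -0.6]
opening: 0.324
finger_force: 36.1
```

```bash
python3 -c "
from h import *
go(down(-.07),[.5214,.2526,.047])
from plant import ctrl
c=ctrl.read_camera('side');go(down(-.07),[.5214,.2526,.047])
c=ctrl.read_camera('side');go(down(-.07),[.5214,.2526,.047])
g=c['image'].astype(int)
for r in range(170,188): print(r,g[r,272:292].max(1), g[r,272:292,0])
"
```

```text
t 7.95 pos [0.5228 0.2532 0.0545] rot [-0.0012 -0.0037 -0.0015] shift(new axes) [-0.0013  0.0007  0.0075] F [ 0.4 -0.  -0.6] q [ 0.28  0.32  1.93 -0.    0.89  1.92] open 0.0276
t 8.0 pos [0.5228 0.2532 0.0546] rot [-0.0012 -0.0038 -0.0015] shift(new axes) [-0.0014  0.0007  0.0076] F [-0.1 -0.3 -0.1] q [ 0.28  0.32  1.93 -0.    0.89  1.92] open 0.027
t 8.05 pos [0.5229 0.2532 0.0546] rot [-0.0012 -0.0039 -0.0015] shift(new axes) [-0.0014  0.0007  0.0076] F [ 0.5 -0.6  0.5] q [ 0.28  0.32  1.93 -0.    0.89  1.92] open 0.0273
170 [159 161 174 154  41  32  41  41  43  82  84  84  86  78  31  26  32  97
 177 163] [13 11 18 14 31 28 39 36 41 71 76 77 80 67 25 25 32 22 11  7]
171 [163 167 163 161  39  31  36  43  39  79  92  91  89  80  42  35  43  93
 174 166] [15 18  6 18 28 30 34 36 31 72 84 79 78 69 39 34 40 26 10 24]
172 [157 165 173 159  54  27  33  21  22  40  45  41  32  41  19  29  47 102
 174 160] [ 7 13 20 20 39 26 32 21 16 37 38 41 27 35 17 28 40 34  3  2]
173 [163 162 170 157  29  27  24  82 158  58  36  65  34  81 153   8  22  92
 177 161] [ 22  18  13  18  29  24  23  81 158 
[... 1641 characters left out ...]
160 154 161
 157 161] [10  6  0  0 10  2  3  7  0  5  7  0  0  9  4  1  0  0 10  8]
184 [164 177 216 203 163 164 175 212 160 160 175 221 203 156 158 197 255 159
 163 165] [  8  95 195 106   5   5  91 182   0   0  55 138 111   0   0 166 255   0
  12  21]
185 [161 162 160 162 161 162 163 160 161 164 162 168 167 167 158 162 164 164
 160 168] [13 19 22 21 13  0 19 25  6 14 13 24 17 10  0 17 43 16 11 19]
186 [162 163 157 161 163 160 162 159 161 166 159 144 180 184 181 169 167 165
 161 163] [18 10  0 13 18  9 14 14 11 21 12 15 10 10 10  2  5 14 11 10]
187 [157 158 157 166 161 161 161 162 158 165 144  45  44  43  46  62 144 165
 166 168] [ 0  4  6 20 14 12  7 15  8  0 18 45 44 43 46 46 26 14 22 18]
```

drive_tool:
  moves:
    - [[0,-0.0035,-0.0015],[-0.0014,0.0005,0.002],0.015]
    - [[0,0,0],[0,0,0.002],0.015]
    - [[0,0,0],[0,0,0.0015],0.015]
    - [[0,0,0],[0,0,0],0.015]
    - [[0,0,0],[0,0,0],0.015]

```text
time: 8.68
eef_pos: [0.5213, 0.2528, 0.0488]
tcp_rot: [0.999, -0.035, -0.0, -0.001]
contact_force: [0.4, 0.2, -0.5]
opening: 0.317
finger_force: 36.1
```

```bash
python3 -c "
from h import *
go(down(-.07),[.5214,.2526,.047])"
```

```text
t 8.68 pos [0.5213 0.2528 0.0488] rot [-0.001   0.0001  0.    ] shift(new axes) [0.0001 0.0002 0.0018] F [ 0.4  0.2 -0.5] q [0.28 0.32 1.93 0.   0.88 1.92] open 0.027
```

Aligned; creep down until contact.

drive_tool:
  moves:
    - [[0,0,0],[0,0,0.0008],0.015]
    - [[0,0,0],[0,0,0],0.015]

```text
time: 8.93
eef_pos: [0.5212, 0.2528, 0.048]
tcp_rot: [0.999, -0.035, -0.0, -0.0]
contact_force: [-0.3, -0.8, -0.8]
opening: 0.319
finger_force: 36.1
```

drive_tool:
  moves:
    - [[0,0,0],[0,0,0.0007],0.015]
    - [[0,0,0],[0,0,0],0.015]

```text
time: 9.18
eef_pos: [0.5213, 0.2528, 0.0474]
tcp_rot: [0.999, -0.035, 0.0, -0.001]
contact_force: [-0.1, -0.2, 0.6]
opening: 0.326
finger_force: 36.2
```

drive_tool:
  moves:
    - [[0,0,0],[0,0,0.0005],0.015]
    - [[0,0,0],[0,0,0],0.015]

```text
time: 9.43
eef_pos: [0.5213, 0.2528, 0.0474]
tcp_rot: [0.999, -0.035, -0.0, -0.0]
contact_force: [-2.6, -0.9, 4.6]
opening: 0.32
finger_force: 36.8
```

drive_tool:
  moves:
    - [[0,0,0],[0,0,0.0004],0.015]
    - [[0,0,0],[0,0,0],0.015]

```text
time: 9.68
eef_pos: [0.5214, 0.2529, 0.0474]
tcp_rot: [0.999, -0.035, -0.0, -0.0]
contact_force: [-3.2, -0.9, 7.8]
opening: 0.323
finger_force: 37.1
```

drive_tool:
  moves:
    - [[0,0,0],[0,0,-0.0004],0.015]
    - [[0,0,0],[0,0,0],0.03]
    - [[0,0,0],[0,0,0],0.038]
    - [[0,0,0],[0,0,0],0.048]
    - [[0,0,0],[0,0,0],0.048]

```text
time: 10.3
eef_pos: [0.5212, 0.2528, 0.0466]
tcp_rot: [0.999, -0.035, -0.0, -0.0]
contact_force: [0.4, -0.1, -0.3]
opening: 0.557
finger_force: 0.0
```

drive_tool:
  moves:
    - [[0,0,0],[0,0,-0.015],0.048]
    - [[0,0,0],[0,0,-0.04],0.048]
    - [[0,0,0],[0,0,-0.055],0.048]
    - [[0,0,0],[-0.02,0,-0.055],0.048]
    - [[0,0,0],[-0.05,0,-0.035],0.048]

```text
time: 10.92
eef_pos: [0.453, 0.2577, 0.252]
tcp_rot: [0.999, -0.036, 0.003, -0.002]
contact_force: [0.5, 0.2, -0.2]
opening: 0.561
finger_force: 0.0
```

drive_tool:
  moves:
    - [[0,0,0],[-0.02,0,-0.045],0.048]
    - [[0,0,0],[0,0,-0.03],0.04]
    - [[0,0,0],[0,0,0],0.04]

```text
time: 11.3
eef_pos: [0.4324, 0.2593, 0.3265]
tcp_rot: [0.999, -0.035, 0.004, -0.002]
contact_force: [-0.5, 0.6, -0.2]
opening: 0.468
finger_force: 0.0
```

Run:
```python
from h import *
from plant import ctrl
go(down(-.07),[.5214,.2526,.2])
a=[];d={}
for n,(c0,r0,c1,r1) in dict(side=(255,108,325,208),top=(196,142,262,226)).items():
    c=ctrl.read_camera(n);d[n]=c;a.append(cv2.resize(c["image"][r0:r1,c0:c1,::-1],None,fx=5.8,fy=5.8,interpolation=cv2.INTER_CUBIC))
pickle.dump(d,open("cam1.pkl","wb"))
o=np.zeros((max(i.shape[0] for i in a),sum(i.shape[1] for i in a),3),np.uint8);x=0
for i in a:o[:i.shape[0],x:x+i.shape[1]]=i;x+=i.shape[1]
cv2.imwrite("pics/placed.png",o);print(o.shape)
```

```text
t 11.3 pos [0.4324 0.2593 0.3265] rot [-0.0045 -0.0078  0.0004] shift(new axes) [0.0893 0.0005 0.1265] F [-0.5  0.6 -0.2] q [ 0.34 -0.16  1.9   0.    1.39  1.98] open 0.04
(580, 789, 3)
```

View pics/placed.png

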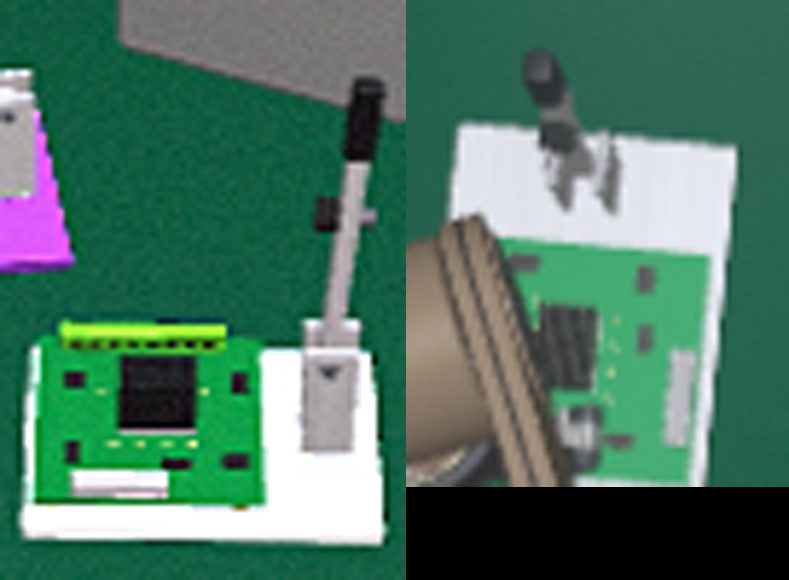

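drive_tool:
  moves:
    - [[-0.004,-0.008,0],[0.04,0,0],0.035]
    - [[0,0,0],[0.055,0,0],0.035]
    - [[0,0,0],[0.055,0,0.005],0.035]
    - [[0,0,0],[0.038,0,0.01],0.035]
    - [[0,0,0],[0,0,0],0.035]

```text
time: 12.02
eef_pos: [0.6197, 0.2442, 0.3]
tcp_rot: [0.999, -0.036, -0.008, 0.002]
contact_force: [-0.2, 0.6, -1.0]
opening: 0.41
finger_force: 0.0
```

drive_tool:
  moves:
    - [[0,0,0],[0,0,0],0.035]

```text
time: 12.15
eef_pos: [0.6181, 0.2455, 0.3036]
tcp_rot: [0.999, -0.035, -0.006, 0.002]
contact_force: [-0.9, -0.6, -0.3]
opening: 0.41
finger_force: 0.0
```

```bash
python3 -c "
from h import *
go(down(-.07),[.6192,.2463,.2177])"
```

```text
t 12.15 pos [0.6181 0.2455 0.3036] rot [ 0.0039  0.0119 -0.0002] shift(new axes) [ 0.0011 -0.0009  0.0859] F [-0.9 -0.6 -0.3] q [ 0.23  0.24  1.54 -0.    1.38  1.87] open 0.035
```

drive_tool:
  moves:
    - [[0.004,0.01,0],[0.001,-0.001,0.02],0.035]
    - [[0,0,0],[0,0,0.025],0.035]
    - [[0,0,0],[0,0,0.022],0.035]
    - [[0,0,0],[0,0,0.015],0.035]
    - [[0,0,0],[0,0,0],0.035]

```text
time: 12.78
eef_pos: [0.6189, 0.2465, 0.2219]
tcp_rot: [0.999, -0.035, -0.001, -0.0]
contact_force: [0.2, -0.6, -0.5]
opening: 0.409
finger_force: 0.0
```

Run:
```python
from h import *
from plant import ctrl
go(down(-.07),[.6192,.2463,.2177])
a=[]
for n,(c0,r0,c1,r1) in dict(side=(270,60,350,190),top=(190,110,260,200)).items():
    c=ctrl.read_camera(n);a.append(cv2.resize(c["image"][r0:r1,c0:c1,::-1],None,fx=4.5,fy=4.5,interpolation=cv2.INTER_CUBIC))
o=np.zeros((max(i.shape[0] for i in a),sum(i.shape[1] for i in a),3),np.uint8);x=0
for i in a:o[:i.shape[0],x:x+i.shape[1]]=i;x+=i.shape[1]
cv2.imwrite("pics/clamp.png",o);print(o.shape)
```

```text
t 12.78 pos [0.6189 0.2465 0.2219] rot [-0.0001  0.0011  0.0002] shift(new axes) [0.0003 0.0002 0.0042] F [ 0.2 -0.6 -0.5] q [0.23 0.29 1.62 0.   1.23 1.87] open 0.035
(585, 675, 3)
```

View pics/clamp.png

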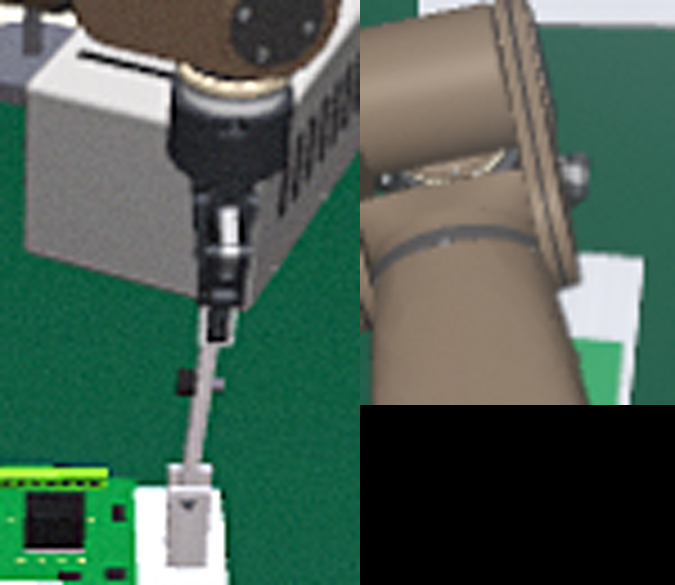

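drive_tool:
  moves:
    - [[0,0,0],[0,0,0.004],0.03]
    - [[0,0,0],[0,0,0],0.02]
    - [[0,0,0],[0,0,0],0.01]
    - [[0,0,0],[0,0,0],0.005]
    - [[0,0,0],[0,0,0],0.005]
  grip_force: 20

```text
time: 13.5
eef_pos: [0.6202, 0.2443, 0.22]
tcp_rot: [0.999, -0.035, 0.001, 0.002]
contact_force: [-0.5, -7.2, 1.1]
opening: 0.16
finger_force: 25.4
```

Run:
```python
from h import *
go(down(-.07),[.6192,.2463,.2177])
# arc displacement of the grasp point from th0=1.63, R=.15, tool kept pointing down: tool x = jig x, tool z = down
th=1.63
print([(k+1,round(t,3),round(-.15*(np.cos(t)-np.cos(th)),4),round(-.15*(np.sin(t)-np.sin(th)),4)) for k,t in enumerate(np.linspace(1.63,0,26)[1:])])
from plant import ctrl
print(ctrl.get_state()["wrist_torque"])
```

```text
t 13.5 pos [0.6202 0.2443 0.22  ] rot [ 0.0032 -0.0015 -0.0009] shift(new axes) [-0.0011 -0.0019  0.0023] F [-0.5 -7.2  1.1] q [ 0.22  0.29  1.62 -0.    1.23  1.87] open 0.0136
[(1, np.float64(1.565), np.float64(-0.0098), np.float64(-0.0003)), (2, np.float64(1.5), np.float64(-0.0195), np.float64(0.0001)), (3, np.float64(1.434), np.float64(-0.0293), np.float64(0.0011)), (4, np.float64(1.369), np.float64(-0.0389), np.float64(0.0028)), (5, np.float64(1.304), np.float64(-0.0484), np.float64(0.005)), (6, np.float64(1.239), np.float64(-0.0578), np.float64(0.0079)), (7, np.float64(1.174), np.float64(-0.0669), np.float64(0.0114)), (8, np.float64(1.108), np.float64(-0.0758), np.float64(0.0155)), (9, np.float64(1.043), np.float64(-0.0844), np.float64(0.0201)), (10, np.float64(0.978), np.float64(-0.0927), np.float64(0.0253)), (11, np.float64(0.913), np.float64(-0.1006), np.float64(0.0311)), (12, np.float64(0.848), np.float64(-0.1081), np.float64(0.0373)), (13, np.float64(0.782), np.float64(-0.1153), np.float64(0.044)), (14, np.float64(0.717), np.float64(-0.1219), np.float64(0.0511)), (15, np.float64(0.652), np.float64(-0.1281), np.float64(0.0587)), (16, np.float64(0.587), np.float64(-0.1338), np.float64(0.0667)), (17, np.float64(0.522), np.float64(-0.1389), np.float64(0.075)), (18, np.float64(0.456), np.float64(-0.1435), np.float64(0.0836)), (19, np.float64(0.391), np.float64(-0.1475), np.float64(0.0925)), (20, np.float64(0.326), np.float64(-0.151), np.float64(0.1017)), (21, np.float64(0.261), np.float64(-0.1538), np.float64(0.1111)), (22, np.float64(0.196), np.float64(-0.156), np.float64(0.1206)), (23, np.float64(0.13), np.float64(-0.1576), np.float64(0.1302)), (24, np.float64(0.065), np.float64(-0.1586), np.float64(0.14)), (25, np.float64(0.0), np.float64(-0.1589), np.float64(0.1497))]
[-0.6897832   0.18906875 -0.08553406]
```

drive_tool:
  moves:
    - [[0,0,0],[0,0.0015,0],0.005]
    - [[0,0,0],[-0.0098,0,-0.0003],0.005]
    - [[0,0,0],[-0.0097,0,0.0004],0.005]
    - [[0,0,0],[-0.0098,0,0.001],0.005]
    - [[0,0,0],[0,0,0],0.005]

```text
time: 14.12
eef_pos: [0.5895, 0.2466, 0.219]
tcp_rot: [0.999, -0.035, 0.001, 0.0]
contact_force: [-0.4, -5.0, 1.9]
opening: 0.161
finger_force: 25.6
```

```bash
cat >> h.py <<'E'
def arc(th,piv=(.6102,.2466,.070),R=.152,n=0):
    "target TCP for clamp angle th, and angle implied by the measured position"
    from plant import ctrl
    p=ctrl.get_state()["eef_pos"]+[0,0,.002];e=down(-.07).inv().apply(p-np.array(piv))
    print("angle now",np.arctan2(-e[2],-e[0]).round(3),"R",np.hypot(e[0],e[2]).round(4))
    q=np.array(piv)+Ro.from_euler('z',-.07).apply([-R*np.cos(th),0,R*np.sin(th)])-[0,0,.002]
    go(down(-.07),q)
E
python3 -c "
from h import *
arc(1.434)"
```

```text
angle now 1.435 R 0.1524
t 14.12 pos [0.5895 0.2466 0.219 ] rot [ 0.0009 -0.0018  0.0006] shift(new axes) [-0.0001 -0.0014  0.0004] F [-0.4 -5.   1.9] q [ 0.24  0.23  1.7  -0.    1.21  1.88] open 0.0137
```

drive_tool:
  moves:
    - [[0,0,0],[-0.0097,0.001,0.0017],0.005]
    - [[0,0,0],[-0.0096,0,0.0023],0.005]
    - [[0,0,0],[-0.0095,0,0.0029],0.005]
    - [[0,0,0],[-0.0092,0,0.0035],0.005]
    - [[0,0,0],[-0.009,0,0.0041],0.005]

```text
time: 14.75
eef_pos: [0.5429, 0.25, 0.2044]
tcp_rot: [0.999, -0.035, 0.001, -0.001]
contact_force: [-0.4, -0.6, 4.9]
opening: 0.157
finger_force: 25.7
```

drive_tool:
  moves:
    - [[0,0,0],[0,0,0],0.005]

```text
time: 14.88
eef_pos: [0.5418, 0.2501, 0.2039]
tcp_rot: [0.999, -0.035, -0.001, -0.001]
contact_force: [-1.4, -0.8, 5.0]
opening: 0.161
finger_force: 25.7
```

```bash
python3 -c "
from h import *
arc(1.108)"
```

```text
angle now 1.104 R 0.1521
t 14.88 pos [0.5418 0.2501 0.2039] rot [-0.0016  0.0012  0.0003] shift(new axes) [ 0.0006 -0.0013 -0.0001] F [-1.4 -0.8  5. ] q [0.26 0.16 1.81 0.   1.17 1.9 ] open 0.0137
```

drive_tool:
  moves:
    - [[0,0,0],[-0.0087,0,0.0047],0.005]
    - [[0,0,0],[-0.0084,0,0.0053],0.005]
    - [[0,0,0],[-0.008,0,0.0059],0.005]
    - [[0,0,0],[-0.0076,0,0.0063],0.005]
    - [[0,0,0],[-0.0073,0,0.0068],0.005]

```text
time: 15.5
eef_pos: [0.5023, 0.2531, 0.1745]
tcp_rot: [0.999, -0.035, -0.0, -0.001]
contact_force: [-1.7, 1.5, 4.4]
opening: 0.155
finger_force: 25.0
```

drive_tool:
  moves:
    - [[0,0,0],[0,0,0],0.005]

```text
time: 15.62
eef_pos: [0.5015, 0.2531, 0.1737]
tcp_rot: [0.999, -0.035, -0.002, -0.001]
contact_force: [-4.7, 3.0, 2.6]
opening: 0.161
finger_force: 24.8
```

```bash
python3 -c "
from h import *
arc(.782)"
```

```text
angle now 0.77 R 0.1517
t 15.62 pos [0.5015 0.2531 0.1737] rot [-0.002   0.0033 -0.0001] shift(new axes) [ 0.001  -0.0011 -0.0015] F [-4.7  3.   2.6] q [0.29 0.11 1.92 0.   1.11 1.92] open 0.0137
```

drive_tool:
  moves:
    - [[0,0.002,0],[-0.0066,-0.0005,0.0072],0.005]
    - [[0,0,0],[-0.0061,0,0.0077],0.005]
    - [[0,0,0],[-0.0056,0,0.0081],0.005]
    - [[0,0,0],[-0.005,0,0.0084],0.005]
    - [[0,0,0],[-0.0045,0,0.0087],0.005]

```text
time: 16.25
eef_pos: [0.4749, 0.2551, 0.1339]
tcp_rot: [0.999, -0.035, 0.0, -0.001]
contact_force: [-4.2, 2.5, 3.7]
opening: 0.158
finger_force: 23.7
```

drive_tool:
  moves:
    - [[0,0,0],[0,0,0],0.005]

```text
time: 16.38
eef_pos: [0.4745, 0.2551, 0.1332]
tcp_rot: [0.999, -0.035, -0.0, -0.001]
contact_force: [-4.8, 2.9, 1.5]
opening: 0.163
finger_force: 23.4
```

```bash
python3 -c "
from h import *
arc(.12)"
```

```text
angle now 0.447 R 0.1507
t 16.38 pos [0.4745 0.2551 0.1332] rot [-0.0013  0.0006 -0.0003] shift(new axes) [-0.015 -0.001  0.047] F [-4.8  2.9  1.5] q [0.3  0.11 2.   0.   1.02 1.94] open 0.0139
```

drive_tool:
  moves:
    - [[0,0,0],[-0.004,0,0.009],0.005]
    - [[0,0,0],[-0.0034,0,0.0093],0.005]
    - [[0,0,0],[-0.0028,0,0.0095],0.005]
    - [[0,0,0],[-0.0021,0,0.0096],0.005]
    - [[0,0,0],[-0.0014,0,0.0085],0.005]

```text
time: 17.0
eef_pos: [0.4617, 0.2561, 0.0877]
tcp_rot: [0.999, -0.035, 0.001, -0.001]
contact_force: [-3.6, 3.0, 1.3]
opening: 0.161
finger_force: 22.2
```

drive_tool:
  moves:
    - [[0,0,0],[0,0,0],0.005]

```text
time: 17.12
eef_pos: [0.4617, 0.256, 0.0875]
tcp_rot: [0.999, -0.035, 0.0, -0.001]
contact_force: [-3.4, 4.1, 0.0]
opening: 0.158
finger_force: 22.0
```

```bash
python3 -c "
from h import *
arc(0,R=.151)"
```

```text
angle now 0.13 R 0.1501
t 17.12 pos [0.4617 0.256  0.0875] rot [-0.0015 -0.0008 -0.0005] shift(new axes) [-0.0022 -0.001   0.0195] F [-3.4  4.1  0. ] q [0.31 0.16 2.05 0.   0.93 1.95] open 0.0135
```

drive_tool:
  moves:
    - [[0,0,0],[-0.0006,-0.0005,0.0045],0.005]
    - [[0,0,0],[-0.0004,0,0.004],0.005]
    - [[0,0,0],[-0.0002,0,0.0035],0.005]
    - [[0,0,0],[0,0,0.0025],0.005]
    - [[0,0,0],[0,0,0],0.005]

```text
time: 17.75
eef_pos: [0.4607, 0.2562, 0.0734]
tcp_rot: [0.999, -0.035, 0.001, -0.0]
contact_force: [-5.0, 3.3, 0.7]
opening: 0.159
finger_force: 22.0
```

drive_tool:
  moves:
    - [[0,0,0],[0,0,0.0015],0.005]
    - [[0,0,0],[0,0,0],0.005]

```text
time: 18.0
eef_pos: [0.4607, 0.2562, 0.072]
tcp_rot: [0.999, -0.035, 0.001, -0.0]
contact_force: [-4.5, 2.9, 0.9]
opening: 0.158
finger_force: 22.1
```

drive_tool:
  moves:
    - [[0,0,0],[0,0,0.001],0.005]
    - [[0,0,0],[0,0,0],0.005]

```text
time: 18.25
eef_pos: [0.4607, 0.2562, 0.071]
tcp_rot: [0.999, -0.035, 0.001, -0.0]
contact_force: [-5.2, 1.6, 0.1]
opening: 0.159
finger_force: 22.1
```

drive_tool:
  moves:
    - [[0,0,0],[0,0,0.001],0.005]
    - [[0,0,0],[0,0,0],0.005]

```text
time: 18.5
eef_pos: [0.4607, 0.2562, 0.07]
tcp_rot: [0.999, -0.035, 0.001, -0.0]
contact_force: [-4.8, 2.4, 0.4]
opening: 0.163
finger_force: 22.0
```

drive_tool:
  moves:
    - [[0,0,0],[0,0,0.0008],0.005]
    - [[0,0,0],[0,0,0],0.005]

```text
time: 18.75
eef_pos: [0.4607, 0.2562, 0.0692]
tcp_rot: [0.999, -0.035, 0.001, -0.0]
contact_force: [-5.2, 2.3, 1.3]
opening: 0.161
finger_force: 22.1
```

drive_tool:
  moves:
    - [[0,0,0],[0,0,0.0007],0.005]
    - [[0,0,0],[0,0,0],0.005]

```text
time: 19.0
eef_pos: [0.4607, 0.2561, 0.0685]
tcp_rot: [0.999, -0.035, 0.001, -0.0]
contact_force: [-5.2, 1.6, 0.9]
opening: 0.158
finger_force: 22.1
```

drive_tool:
  moves:
    - [[0,0,0],[0,0,0.0007],0.005]
    - [[0,0,0],[0,0,0],0.005]

```text
time: 19.25
eef_pos: [0.4607, 0.2562, 0.0678]
tcp_rot: [0.999, -0.035, 0.001, -0.0]
contact_force: [-5.1, 2.3, 0.4]
opening: 0.164
finger_force: 22.1
```

drive_tool:
  moves:
    - [[0,0,0],[0,0,0.0006],0.005]
    - [[0,0,0],[0,0,0],0.005]

```text
time: 19.5
eef_pos: [0.4607, 0.2562, 0.0672]
tcp_rot: [0.999, -0.035, 0.001, -0.0]
contact_force: [-5.1, 2.9, 1.9]
opening: 0.162
finger_force: 22.1
```

Run:
```python
from h import *
from plant import ctrl
arc(0,R=.151)
c=ctrl.read_camera("side");i=c["image"][118:205,245:330,::-1]
cv2.imwrite("pics/clamped.png",cv2.resize(i,None,fx=6.5,fy=6.5,interpolation=cv2.INTER_CUBIC))
```

```text
angle now -0.005 R 0.1498
t 19.5 pos [0.4607 0.2562 0.0672] rot [-0.0004 -0.0011 -0.0002] shift(new axes) [-0.0012 -0.0009 -0.0008] F [-5.1  2.9  1.9] q [0.31 0.19 2.06 0.   0.89 1.96] open 0.0138
```

View pics/clamped.png

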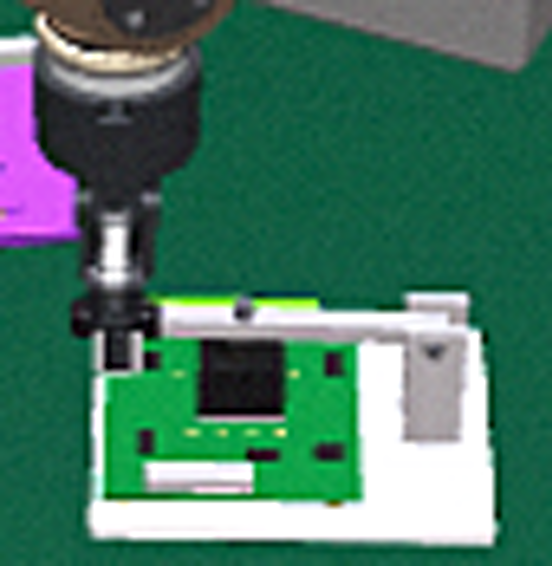

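drive_tool:
  moves:
    - [[0,0,0],[0,0,0.0006],0.005]
    - [[0,0,0],[0,0,0],0.005]

```text
time: 19.8
eef_pos: [0.4607, 0.2562, 0.0666]
tcp_rot: [0.999, -0.035, 0.001, -0.0]
contact_force: [-3.8, 1.4, 0.3]
opening: 0.159
finger_force: 22.0
```

drive_tool:
  moves:
    - [[0,0,0],[0,0,0.0006],0.005]
    - [[0,0,0],[0,0,0],0.005]

```text
time: 20.05
eef_pos: [0.4607, 0.2562, 0.066]
tcp_rot: [0.999, -0.035, 0.001, -0.0]
contact_force: [-4.6, 2.7, 1.2]
opening: 0.158
finger_force: 22.0
```

drive_tool:
  moves:
    - [[0,0,0],[0,0,0.0006],0.005]
    - [[0,0,0],[0,0,0],0.005]

```text
time: 20.3
eef_pos: [0.4607, 0.2562, 0.0654]
tcp_rot: [0.999, -0.035, 0.001, -0.0]
contact_force: [-3.9, 1.9, -0.1]
opening: 0.162
finger_force: 22.1
```

drive_tool:
  moves:
    - [[0,0,0],[0,0,0.0006],0.005]
    - [[0,0,0],[0,0,0],0.005]

```text
time: 20.55
eef_pos: [0.4607, 0.2562, 0.0648]
tcp_rot: [0.999, -0.035, 0.001, -0.0]
contact_force: [-5.4, 2.7, 0.6]
opening: 0.162
finger_force: 22.1
```

drive_tool:
  moves:
    - [[0,0,0],[0,0,0.0006],0.005]
    - [[0,0,0],[0,0,0],0.005]

```text
time: 20.8
eef_pos: [0.4608, 0.2562, 0.0642]
tcp_rot: [0.999, -0.035, 0.001, -0.0]
contact_force: [-4.8, 1.7, -0.1]
opening: 0.158
finger_force: 22.1
```

Run:
```python
from h import *
from plant import ctrl
c=ctrl.read_camera("side");g=c["image"].astype(int)
for R in (.06,.075,.105,.118):
    for th in (0,.03):
        q=tf([.5204,.2532,-.07],[[.09-R*np.cos(th),-.006,R*np.sin(th)+z] for z in(.005,-.005)],.070)
        print(R,th,proj(c,q).round(2).tolist())
for x in (302,297,287,283,279): print(x,"rows 160-175",g[160:176,x,0],g[160:176,x,1])
```

```text
0.06 0 [[291.92, 167.65], [291.81, 170.16]]
0.06 0.03 [[291.95, 167.19], [291.84, 169.71]]
0.075 0 [[287.03, 167.58], [286.94, 170.09]]
0.075 0.03 [[287.06, 167.01], [286.97, 169.53]]
0.105 0 [[277.24, 167.43], [277.19, 169.95]]
0.105 0.03 [[277.28, 166.63], [277.22, 169.16]]
0.118 0 [[273.0, 167.37], [272.97, 169.89]]
0.118 0.03 [[273.03, 166.47], [273.0, 169.0]]
302 rows 160-175 [ 19  18  26  20  12   0 255 250 216 165 156 255 255 255 255 255] [ 98  93 101  97  93  71 255 246 211 157 146 255 255 255 255 255]
297 rows 160-175 [ 24  18  17  16   5   0 255 251 216 173 193  14  20  33  33  28] [102  94  91  90  91  74 255 246 214 161 159 171  91  77  73  66]
287 rows 160-175 [ 18  17  12   0 152 171 248 249 197 177 141  24  30  29  37  24] [ 92  95  87  67 255 255 238 246 190 170 133  21  21  21  26  17]
283 rows 160-175 [ 12  23   6   0 140 130 113 145 201 181 148  29  19  26  37  19] [ 89  97  89  48 158 165 107 141 195 173 142  29  23  23  35  25]
279 rows 160-175 [ 16  23   9  28 148 199 252 254 175 181 110  23  29  34  36  19] [ 93  94  84 137 255 255 243 251 167 175 108  23  32  33  37  17]
```

drive_tool:
  moves:
    - [[0,0,0],[0,0,0.0006],0.005]
    - [[0,0,0],[0,0,0],0.005]

```text
time: 21.1
eef_pos: [0.4608, 0.2562, 0.0637]
tcp_rot: [0.999, -0.035, 0.001, -0.0]
contact_force: [-4.3, 2.1, 1.2]
opening: 0.159
finger_force: 22.0
```

drive_tool:
  moves:
    - [[0,0,0],[0,0,0.0006],0.005]
    - [[0,0,0],[0,0,0],0.005]

```text
time: 21.35
eef_pos: [0.4608, 0.2562, 0.0636]
tcp_rot: [0.999, -0.035, 0.001, -0.0]
contact_force: [-5.7, 2.1, 3.8]
opening: 0.159
finger_force: 22.5
```

drive_tool:
  moves:
    - [[0,0,0],[0,0,0.0006],0.005]
    - [[0,0,0],[0,0,0],0.005]

```text
time: 21.6
eef_pos: [0.4608, 0.2562, 0.0635]
tcp_rot: [0.999, -0.035, 0.0, -0.0]
contact_force: [-7.8, -0.1, 7.1]
opening: 0.163
finger_force: 22.9
```

drive_tool:
  moves:
    - [[0,0,0],[0,0,-0.0006],0.005]
    - [[0,0,0],[0,0,0],0.02]
    - [[0,0,0],[0,0,0],0.035]
    - [[0,0,0],[0,0,0],0.035]
    - [[0,0,0],[0,0,-0.01],0.035]

```text
time: 22.22
eef_pos: [0.4612, 0.2559, 0.0732]
tcp_rot: [0.999, -0.035, 0.001, -0.0]
contact_force: [0.3, -0.1, -0.7]
opening: 0.409
finger_force: 0.0
```

drive_tool:
  moves:
    - [[0,0,0],[0,0,-0.025],0.035]
    - [[0,0,0],[0,0,-0.04],0.035]
    - [[0,0,0],[0,0,-0.05],0.035]
    - [[0,0,0],[0,0.03,-0.05],0.035]
    - [[0,0,0],[0,0.05,-0.03],0.035]

```text
time: 22.85
eef_pos: [0.4562, 0.1764, 0.2728]
tcp_rot: [0.999, -0.034, 0.005, -0.001]
contact_force: [0.9, -1.1, 0.5]
opening: 0.41
finger_force: 0.0
```

drive_tool:
  moves:
    - [[0,0,0],[0,0.06,0],0.035]
    - [[0,0,0],[0,0.06,0],0.035]
    - [[0,0,0],[0,0.05,0],0.035]
    - [[0,0,0],[0,0,0],0.035]
    - [[0,0,0],[0,0,0],0.035]

```text
time: 23.48
eef_pos: [0.4434, 0.0068, 0.2689]
tcp_rot: [0.999, -0.035, 0.002, -0.001]
contact_force: [-0.4, -0.0, -0.6]
opening: 0.413
finger_force: 0.0
```

Run:
```python
from h import *
from plant import ctrl
a=[]
for n,(c0,r0,c1,r1) in dict(side=(245,118,325,205),top=(196,142,262,226)).items():
    c=ctrl.read_camera(n);a.append(cv2.resize(c["image"][r0:r1,c0:c1,::-1],None,fx=5.4,fy=5.4,interpolation=cv2.INTER_CUBIC))
o=np.zeros((max(i.shape[0] for i in a),sum(i.shape[1] for i in a),3),np.uint8);x=0
for i in a:o[:i.shape[0],x:x+i.shape[1]]=i;x+=i.shape[1]
cv2.imwrite("pics/final.png",o);print(o.shape,ctrl.get_state()["contact_force"],ctrl.get_state()["eef_pos"])
```

```text
(470, 788, 3) [ 0.1203462   0.88007042 -0.35065507] [0.44345165 0.0076602  0.26863068]
```

View pics/final.png

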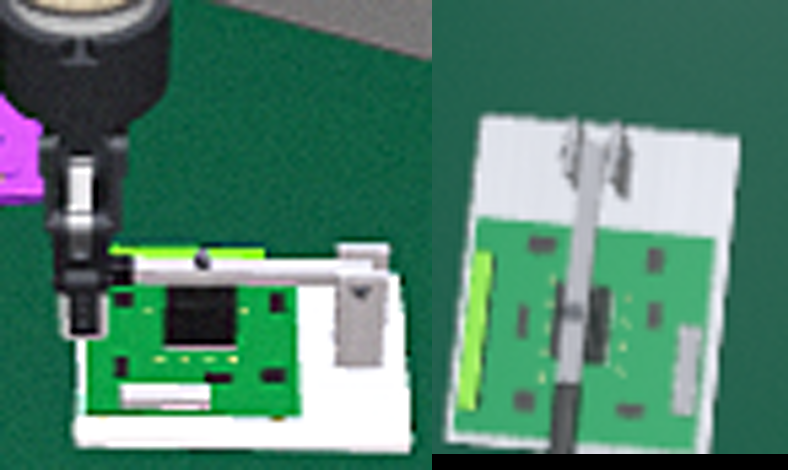

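```bash
python3 -c "
from plant import ctrl
print(ctrl.sign_off())"
```

```text
the job is handed in; nothing more can be done
None
```

The long heat sink is on the processor, square and base down, and the clamp arm was lowered under grip until its pad rested on it, then released; the job was handed in at about 23.5 s, and `sign_off` returned no verdict.

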